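Unpack a can from a delivery carton

ROBOT

A 6-joint arm with a two-finger parallel gripper is mounted at the origin on the work surface. World frame = base frame: x ahead of the robot, y to its left, z up, the work surface at z = 0. Lengths are in m, angles in rad, forces in N, time in s.
With the tool pointing down it reaches from about 0.325 to 0.9 m from the base axis. Payload 3.5 kg.
Tool frame: the origin (TCP) lies on the mounting face of the last link; the fingertips stand 173 mm ahead of it and the grasp point (between the pads) lies 155 mm ahead of it; z points along the fingers, y is the line along which they close (so a half turn about z gives the same grasp; the last joint's range is limited). The gripper opens to 85 mm and grips with 20 to 120 N. Pads are 22 mm wide; open, the fingers measure 114 mm over their backs; the gripper's body (76 mm by 85 mm) begins 54 mm behind the grasp point. The pads swing forward as they close: fully open they stand 13 mm farther back than shut.
Start: joints at [1.055, 0.276, -0.026, 1.268, 0, 1.467], TCP at [0.251, 0.572, 0.405] pointing down, gripper open.
Joint ranges: [-3.12, 3.12], [-0.85, 1.88], [-1.08, 1.24], [-1.95, 2.15], [-1.57, 1.53], [-3.14, 3.14]. Speed limits (rad/s): [2.57, 2.57, 3.14, 3.14, 3.14, 3.14].

INTERFACE

Orientations are given as a unit quaternion [w, x, y, z].
In Python, from station import robot gives the robot as it stands. The module is installed in compiled form; this text tells all that it offers.
- The arm moves only by the tool step_arm, never from a script. Its argument "motion" is a list of rows, each a list of 6 numbers: the shift along the world's x, y, z in mm, then the turn, a rotation vector about the world's x, y, z in degrees. A call has 1 to 20 rows; each row is the pose to reach, as a shift and turn from the pose commanded when the call began; what a row does not reach only later rows make up. A row lasts 1/10 s, in which the tool goes at most 50 mm and 8.59 degrees, less where a joint would pass 70% of its speed; a pose out of reach is approached as far as the arm can. A call with a gripper value outside its range is refused whole. "jaw" is the closure, from -1 (fully open) to 1 (shut), set as the call begins (left out, the last holds). The fingers move at their own pace and stop on an object; "force" is the grip in N (left out, the last holds). Time passes only in rows, so rows that repeat a pose let the fingers close. It gives the time, the measured TCP pose, the force, the opening and the grip force at its end, in the units of the state.
- robot.state(): the state, without advancing time (a new reading comes with each control period).
- robot.camera(name): name is "side" or "top"; returns (picture, depth): 480x640x3 uint8, red, green, blue; 480x640 float32, m along the optical axis (not along the pixel's ray), 0 where there is no reading.
- robot.get_calibration(name): a dict with "K" (3x3 intrinsics, pixels), "world_to_cam" (4x4, takes a point from world to camera coordinates). Camera axes: x right, y down, z forward; pixel columns grow to the right and rows downward; lengths in m; the calibration is good to about 2 mm. A picture is of the moment at which its call begins. get_calibration takes no time and is no camera call.
- robot.sign_off(): hands the job in; it is judged then, once.
Trained networks look in the newest picture that a camera, given by its name, has taken for a name from the list of things; names that differ only in an ending like _2 or _b are one class to them, and where a whole thing is asked for, a point or a joint stands for the part that bears it (a point fixed in the world has none). Each returns a list of dicts, best first, with "conf" (0 to 1); they miss things now and then, are a little off and sometimes report something else, mostly with a low value. They report only what shows in the picture. A call takes as long as a camera call.
- robot.spot_in(camera, query): "bbox" ([left, top, width, height] in pixels, round what is visible of it).
The state is a dict: "time_s": time; "joint_pos": joint angles; "qvel": joint speeds; "joint_torque": joint torques, N m; "position": TCP position; "ee_rot": TCP orientation; "wrist_force": force on the tool from outside, world axes, zero at the start; "moment": the same for the moment, N m; "width": finger opening in m; "gripper_force": force on a finger pad.
Only numpy, scipy, OpenCV 4.12 (cv2) and the standard library are available. Lean on these libraries where they do the work, as an engineer would, in place of code of your own. Each camera call takes 0.05 s, during which the arm holds its last target. There are 200 camera calls.

TASK

The small delivery carton on the counter is still covered by its two top flaps. Fold both flaps right back outwards, well past upright, and only then lift out the wide, short can and set it down gently (do not let it drop), squarely on top of the matching wide can that stands on the counter. Leave the slim can in the carton, the flaps folded back and the rest of the stock where it stands.

Things in the scene. Friction and masses are not known exactly. Their poses are not given: they have to be found in the camera images.
- carton: Open-topped cardboard carton, outside 230 (x) x 190 (y) x 96 mm high, walls and floor 5 mm thick; it is held fast to the counter and does not move. Origin: centre of its underside, z up. Its two flaps are hinged along the top edges of its two long sides, at y = +95 mm and y = -95 mm, z = 96 mm, hinge lines along x.
- flap_left (a joint): Hinge of the carton's flap on its +y side: a cardboard panel 226 mm long (along x), 66 mm deep, 4 mm thick. 0 = lying flat over the opening, 1.57 = upright, 2.9 = folded back outwards as far as it goes. It starts ajar and stays at whatever angle it is left. With both flaps flat there is a 58 mm wide gap between their free edges, along the carton's middle.
- flap_right (a joint): The same for the flap on the carton's -y side.
- flap_left_edge (a point): Middle of the free edge of the +y flap (mid-thickness).
- flap_right_edge (a point): Middle of the free edge of the -y flap (mid-thickness).
- new_can: The wide, short can inside the carton, standing upright on its floor: diameter 66 mm, height 60 mm, about 0.3 kg, metal with a paper label. Origin: centre of its underside, z along its axis. It stands near one end of the carton (either one), the slim can near the other.
- counter_can: The matching wide, short can standing on the counter: diameter 66 mm, height 60 mm, loose, about 0.35 kg. Origin: centre of its underside, z along its axis.
- carton_slim_can: The slim, tall can inside the carton: diameter 52 mm, height 80 mm. Origin: centre of its underside. It stays there.
- counter_slim_can: A slim, tall can standing on the counter, diameter 52 mm, height 80 mm. Origin: centre of its underside. Not to be disturbed.
- jar: A glass jar with a white lid standing on the counter, diameter 68 mm, height 85 mm. Origin: centre of its underside. Not to be disturbed.

How it is judged:
By the outcome, as a careful person would: the job done as asked, in the order asked, and still so for the second after the job is handed in, with the robot touching nothing.
It also fails if it takes over 72 s, if anything falls off the work surface, if the arm or the gripper's body presses on something with over 40 N, if the wrist force passes 120 N, or if a joint passes its speed limit or range.

## Working session

There is one attempt and no reset: what is moved stays moved. The work goes in short steps, Python scripts to look and compute and a tool call to move; the robot and the scene stay as the last step left them, time stands still between calls to the robot, and variables do not carry over. Pictures are saved under pics/ and viewed, at most 10 in all, crops included, and the job is handed in when it is done.

Besides the shell and the picture viewer there is one more tool, called after ">>>" as a command line: name --pt "numbers of a row" for each row, then --argument value for the rest. step_arm: Moves the arm, as the interface text tells. Its arguments: {"type":"object","properties":{"motion":{"type":"array","items":{"type":"array","items":{"type":"number"}}},"jaw":{"type":"number"},"force":{"type":"number"}},"required":["motion"]}

```bash
mkdir -p pics; cat > h.py <<'E'
import numpy as np, cv2
from station import robot
def cloud(n):
    p,d=robot.camera(n); c=robot.get_calibration(n); K=np.array(c["K"]); T=np.linalg.inv(np.array(c["world_to_cam"]))
    v,u=np.mgrid[0:480,0:640]; P=np.stack([(u-K[0,2])/K[0,0]*d,(v-K[1,2])/K[1,1]*d,d],-1)
    W=P@T[:3,:3].T+T[:3,3]; W[d<=0]=np.nan
    return p,W
E
python3 - <<'E'
from h import *
ims=[]
for n in("top","side"):
    p,W=cloud(n); np.save(n+".npy",W); cv2.imwrite(f"pics/{n}0.png",p[...,::-1])
    for q in("carton","flap_left","flap_right","new_can","counter_can","carton_slim_can","counter_slim_can","jar"):
        for r in robot.spot_in(n,q)[:2]:
            x,y,w,h=r["bbox"]; c=W[int(y+h/2),int(x+w/2)]
            print(n,q,round(r["conf"],2),np.round(r["bbox"]),np.round(c,3))
print(robot.state())
E
```

```text
top carton 0.61 [194. 166. 104. 122.] [0.61  0.164 0.005]
top flap_left 0.95 [196. 168.  35. 118.] [0.594 0.21  0.116]
top flap_right 0.89 [262. 165.  35. 118.] [0.598 0.081 0.116]
top flap_right 0.69 [195. 168.  33. 115.] [0.597 0.214 0.115]
top new_can 0.78 [236. 243.  28.  34.] [0.531 0.145 0.066]
top counter_can 0.84 [452. 239.  39.  29.] [ 0.539 -0.316  0.062]
top carton_slim_can 0.73 [240. 184.  21.  37.] [0.65  0.143 0.085]
top counter_slim_can 0.8 [367. 222.  30.  26.] [ 0.579 -0.125  0.08 ]
top jar 0.79 [387. 284.  33.  36.] [ 0.44  -0.161  0.087]
side carton 0.79 [312. 147. 146. 127.] [0.635 0.081 0.114]
side carton 0.43 [353. 147. 101.  46.] [0.604 0.198 0.124]
side flap_left 0.9 [354. 149. 100.  44.] [0.607 0.197 0.124]
side flap_left 0.2 [283. 268.  26.  48.] [ 0.599 -0.154  0.075]
side flap_right 0.69 [315. 168. 111.  74.] [0.604 0.079 0.117]
side flap_right 0.23 [352. 150. 101.  45.] [0.612 0.188 0.129]
side counter_can 0.73 [184. 328.  48.  52.] [ 0.557 -0.334  0.061]
side counter_slim_can 0.7 [283. 269.  28.  48.] [ 0.6   -0.152  0.071]
side jar 0.98 [207. 241.  33.  57.] [ 0.459 -0.191  0.074]
side jar 0.4 [317. 170. 106.  72.] [0.604 0.075 0.115]
{'time_s': 0.9, 'joint_pos': array([ 1.05456615e+00,  2.76356750e-01, -2.64004771e-02,  1.26800106e+00,
       -4.71058640e-06,  1.46743113e+00]), 'qvel': array([-0.00097961,  0.0007441 ,  0.00315235,  0.00112735,  0.00023553,
        0.00033479]), 'joint_torque': array([ 3.13617447e-04, -4.45482552e+01,  2.95567077e+01,  6.63659666e-04,
        2.14133581e-05, -7.45341367e-06]), 'position': array([0.25075679, 0.57248023, 0.40473995]), 'ee_rot': array([8.04105678e-06, 2.04969444e-01, 9.78768372e-01, 1.73944353e-05]), 'wrist_force': array([-0.74674866,  0.18677779,  0.38930381]), 'moment': array([ 0.03496177,  0.00024331, -0.07036604]), 'gripper_force': 0.0, 'width': 0.08562637859263483}
```

View pics/top0.png

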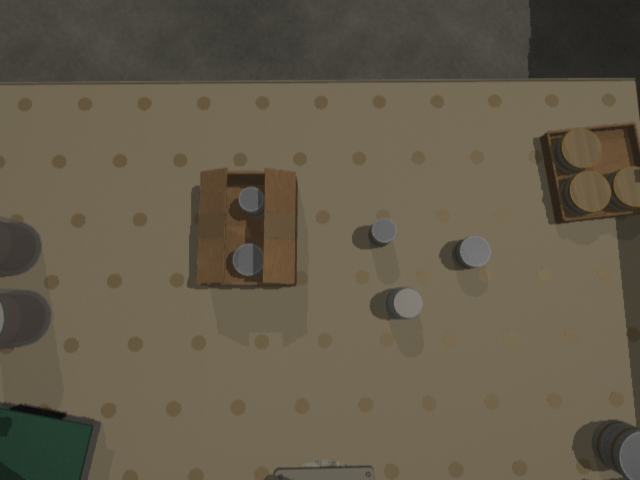

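View pics/side0.png

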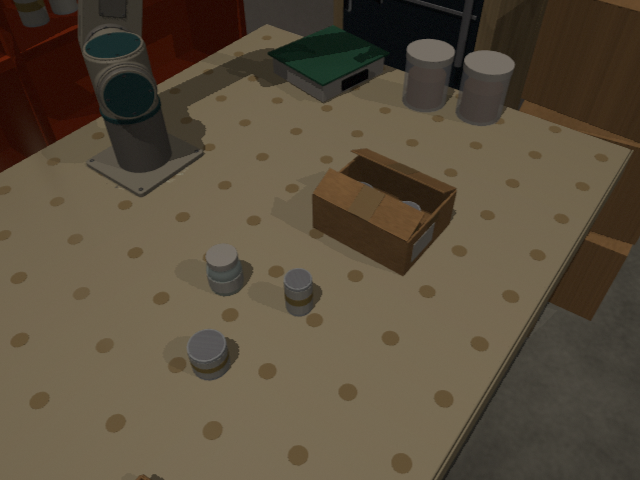

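The top view shows the carton at px (248,228), nearly aligned with the axes, with both flaps ajar. The new can is at the near end (248,260) and the slim can at the far end (251,200). On the counter are the target can (474,252), a slim can (383,231) and the jar (405,303).

```bash
python3 - <<'E'
from h import *
W=np.load("top.npy")
def circ(P): # top-disc center via min enclosing circle
    m=np.float32(P[:,:2]*1000); 
    c,r=cv2.minEnclosingCircle(m); return np.round(c,1),round(r,1),P[:,:2].mean(0).round(4)*1000,np.median(P[:,2]).round(4),len(P)
def sel(x,y,w,h,z0,z1):
    R=W[y:y+h,x:x+w].reshape(-1,3); return R[(R[:,2]>z0)&(R[:,2]<z1)]
print("counter",circ(sel(448,230,50,45,.055,.067)))
print("slim",circ(sel(365,215,40,35,.074,.087)))
print("jar",circ(sel(382,280,48,45,.08,.092)))
print("new",circ(sel(229,240,35,40,.06,.073)))
print("cslim",circ(sel(230,184,34,35,.08,.092)))
for n,(x,y,w,h) in dict(L=(196,168,30,118),R=(264,165,34,118)).items():
    P=sel(x,y,w,h,.09,.2); q=P-P.mean(0); nrm=np.linalg.svd(q,full_matrices=False)[2][2]; nrm*=np.sign(nrm[2])
    print(n,P.mean(0).round(4),"normal",nrm.round(3),"lo",np.percentile(P,1,0).round(4),"hi",np.percentile(P,99,0).round(4),"rect",cv2.minAreaRect(np.float32(P[:,:2]*1000)))
E
```

```text
counter (array([ 544.5, -322.6]), 33.5, array([ 543.7, -322.3]), np.float64(0.061), 780)
slim (array([ 588.4, -131.2]), 26.4, array([ 587.9, -130.6]), np.float64(0.0811), 495)
jar (array([ 439.5, -172.9]), 29.6, array([ 439.4, -172.5]), np.float64(0.0857), 697)
new (array([534.2, 148.8]), 33.0, array([533.7, 149.1]), np.float64(0.0665), 790)
cslim (array([655.6, 141. ]), 26.2, array([655.3, 140.4]), np.float64(0.0865), 493)
L [0.5926 0.2128 0.1163] normal [0.002 0.448 0.894] lo [0.4842 0.1841 0.0987] hi [0.7074 0.243  0.1316] rect ((596.9830322265625, 213.69776916503906), (61.04352951049805, 226.93890380859375), 88.95397186279297)
R [0.594  0.0803 0.1162] normal [-0.008 -0.458  0.889] lo [0.4845 0.0502 0.1   ] hi [0.7055 0.1084 0.1317] rect ((596.0902709960938, 80.58123016357422), (227.04444885253906, 63.77442932128906), 0.15934501588344574)
```

>>> step_arm --pt "30 -37 5 0 0 3" --pt "60 -74 10 0 0 6" --pt "90 -111 15 0 0 9" --pt "120 -148 20 0 0 12" --pt "150 -185 25 0 0 15" --pt "180 -221 25 0 0 18" --pt "210 -258 25 0 0 21" --pt "240 -295 25 0 0 23.6" --pt "270 -332 25 0 0 23.6" --pt "300 -369 25 0 0 23.6" --pt "330 -406 25 0 0 23.6" --pt "346 -425 25 0 0 23.6" --pt "346 -425 -15 0 0 23.6" --pt "346 -425 -55 0 0 23.6" --pt "346 -425 -80 0 0 23.6" --pt "346 -425 -80 0 0 23.6" --pt "346 -425 -80 0 0 23.6" --jaw 1

```text
time_s: 2.6
position: [0.5968, 0.1475, 0.325]
ee_rot: [-0.0, 0.0, 1.0, -0.0]
wrist_force: [-0.7, 0.2, 0.2]
width: -0.0
gripper_force: 0.0
```

```bash
python3 - <<'E'
from h import *
p,W=cloud("side"); cv2.imwrite("pics/s1.png",cv2.resize(p[60:300,240:560],(640,480))[...,::-1])
m=(abs(W[...,0]-.597)<.03)&(abs(W[...,1]-.1475)<.04)&(W[...,2]>.14)&(W[...,2]<.21)
P=W[m]; 
for z in np.arange(.14,.21,.01):
    q=P[(P[:,2]>z)&(P[:,2]<z+.01)]; print(round(z,2),len(q), q[:,:2].min(0).round(3) if len(q) else "", q[:,:2].max(0).round(3) if len(q) else "")
print(np.percentile(P[:,2],[0,1,5]))
E
```

```text
0.14 0  
0.15 22 [0.59  0.134] [0.609 0.15 ]
0.16 51 [0.587 0.132] [0.61  0.154]
0.17 54 [0.589 0.131] [0.609 0.153]
0.18 36 [0.592 0.131] [0.609 0.153]
0.19 45 [0.587 0.117] [0.612 0.177]
0.2 101 [0.585 0.109] [0.611 0.186]
[0.1522455  0.15384617 0.15917904]
```

View pics/s1.png

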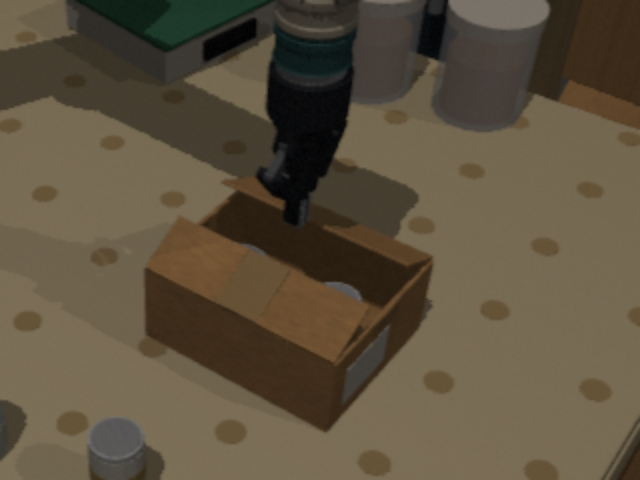

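>>> step_arm --pt "0 0 -25 0 0 0" --pt "0 0 -44 0 0 0" --pt "0 10 -44 0 0 0" --pt "0 20 -43 0 0 0" --pt "0 30 -37 0 0 0" --pt "0 40 -30 0 0 0" --pt "0 55 -20 0 0 0" --pt "0 68 -14 0 0 0" --pt "0 80 -11 0 0 0" --pt "0 95 -13 0 0 0" --pt "0 108 -20 0 0 0" --pt "0 116 -28 0 0 0" --pt "0 122 -36 0 0 0" --pt "0 124 -40 0 0 0" --pt "0 124 -40 0 0 0"

```text
time_s: 4.15
position: [0.5958, 0.2715, 0.2826]
ee_rot: [-0.002, 0.0, 1.0, -0.001]
wrist_force: [0.3, -0.1, 0.0]
width: 0.0002
gripper_force: 0.0
```

>>> step_arm --pt "0 0 30 0 0 0" --pt "0 -40 42 0 0 0" --pt "0 -85 42 0 0 0" --pt "0 -125 30 0 0 0" --pt "0 -125 -4 0 0 0" --pt "0 -135 -4 0 0 0" --pt "0 -145 -3 0 0 0" --pt "0 -155 3 0 0 0" --pt "0 -165 10 0 0 0" --pt "0 -180 20 0 0 0" --pt "0 -193 26 0 0 0" --pt "0 -205 29 0 0 0" --pt "0 -220 27 0 0 0" --pt "0 -233 20 0 0 0" --pt "0 -241 12 0 0 0" --pt "0 -247 4 0 0 0" --pt "0 -249 0 0 0 0" --pt "0 -249 0 0 0 0" --pt "0 -249 40 0 0 0" --pt "0 -249 80 0 0 0"

```text
time_s: 6.15
position: [0.5955, 0.0229, 0.3632]
ee_rot: [-0.003, 0.0, 1.0, 0.0]
wrist_force: [-0.0, 0.1, 1.1]
width: -0.0
gripper_force: 0.0
```

```bash
python3 - <<'E'
from h import *
p,W=cloud("side"); cv2.imwrite("pics/s2.png",cv2.resize(p[60:300,240:560],(640,480))[...,::-1])
p,W=cloud("top"); np.save("top.npy",W); cv2.imwrite("pics/t2.png",p[...,::-1])
for s in (1,-1):
  for x in(.5,.52,.68,.69):
    m=(abs(W[...,0]-x)<.008)&(s*(W[...,1]-.147)>.098)&(s*(W[...,1]-.147)<.17)&(W[...,2]>.05)&(W[...,2]<.17)
    P=W[m]
    if len(P)>8: k=np.polyfit(s*(P[:,1]-.147),P[:,2],1); print(s,x,len(P),"angle",np.pi-np.arctan(k[0]),np.ptp(P[:,1]),P[:,2].min(),P[:,2].max())
E
```

```text
1 0.5 300 angle 2.8097437687984717 0.06113732202647562 0.0943406829408805 0.12098758355915196
1 0.52 275 angle 2.8084756328344773 0.06128835996315116 0.09318361111656748 0.12118571782552301
1 0.68 247 angle 2.805648835837912 0.05743759293187364 0.09680022299687918 0.12138293174849057
1 0.69 249 angle 2.808511629201567 0.05666862431694064 0.09585349617169914 0.12138293174849057
```

View pics/s2.png

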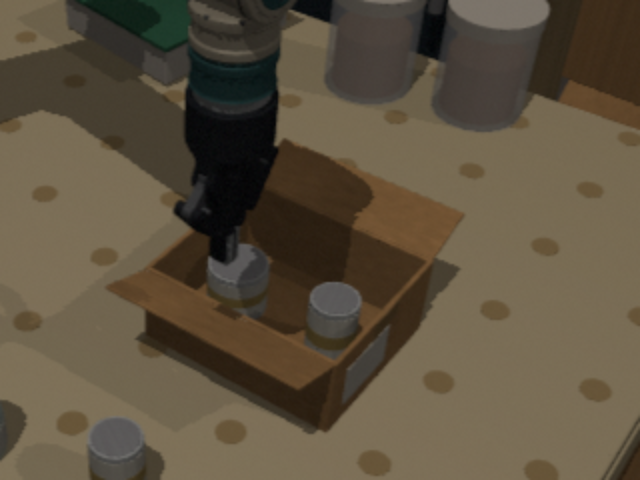

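Both flaps are folded back outwards: the left edge runs (285,145)-(460,215) and the right (110,290)-(330,375). The left one measures 2.81 rad. Next I move over the new can at (238,270) with the jaw open.

>>> step_arm --pt "-15 32 10 0 0 0" --pt "-31 64 10 0 0 0" --pt "-47 96 10 0 0 0" --pt "-63 126 10 0 0 0" --pt "-63 126 10 0 0 0" --pt "-63 126 10 0 0 0" --jaw -1

```text
time_s: 6.85
position: [0.5331, 0.1493, 0.3741]
ee_rot: [-0.0, -0.001, 1.0, -0.0]
wrist_force: [0.5, -0.3, 0.1]
width: 0.0846
gripper_force: 0.0
```

```bash
python3 - <<'E'
from h import *
for n in("side","top"):
  p,W=cloud(n)
  for s in (1,-1):
   for x in(.52,.6,.68):
    m=(abs(W[...,0]-x)<.008)&(s*(W[...,1]-.147)>.1)&(s*(W[...,1]-.147)<.17)&(W[...,2]>.09)&(W[...,2]<.15)
    P=W[m]
    if len(P)>8: k=np.polyfit(s*(P[:,1]-.147),P[:,2],1); print(n,s,x,len(P),"angle",np.pi-np.arctan(k[0]),P[:,2].max())
s=robot.state();print(s["position"],s["ee_rot"],s["width"],s["time_s"])
E
```

```text
side 1 0.52 165 angle 2.8229297413584478 0.11981538118692092
side 1 0.6 168 angle 2.8103839448080694 0.11979833019286434
side 1 0.68 176 angle 2.81623508989114 0.12021346340439643
side -1 0.52 122 angle 2.820030470075111 0.11994159386435288
side -1 0.6 135 angle 2.837655898997137 0.12053891689238316
side -1 0.68 151 angle 2.821967197406668 0.11886641381269258
top -1 0.52 239 angle 2.8076028358667338 0.12055803443237034
top -1 0.6 231 angle 2.8128899522913184 0.1209590918804383
top -1 0.68 226 angle 2.8100710488234935 0.12136980169002587
[0.53391134 0.14822588 0.37435553] [-1.36383090e-04  5.12473280e-04  9.99999832e-01 -2.34779808e-04] 0.08566105959934049 6.95
```

>>> step_arm --pt "0 0 -40 0 0 0" --pt "0 0 -80 0 0 0" --pt "0 0 -110 0 0 0" --pt "0 0 -130 0 0 0" --pt "0 0 -150 0 0 0" --pt "0 0 -165 0 0 0" --pt "0 0 -175 0 0 0" --pt "0 0 -175 0 0 0"

```text
time_s: 7.75
position: [0.5333, 0.1476, 0.1981]
ee_rot: [-0.002, 0.001, 1.0, -0.0]
wrist_force: [-0.3, 1.2, 0.5]
width: 0.0854
gripper_force: 0.0
```

>>> step_arm --pt "0 0 0 0 0 0" --pt "0 0 0 0 0 0" --pt "0 0 0 0 0 0" --pt "0 0 0 0 0 0" --pt "0 0 0 0 0 0" --pt "0 0 0 0 0 0" --jaw 1 --force 45

```text
time_s: 8.35
position: [0.5346, 0.1486, 0.2009]
ee_rot: [0.001, 0.0, 1.0, 0.0]
wrist_force: [0.7, -1.1, 6.3]
width: 0.0649
gripper_force: 51.0
```

>>> step_arm --pt "0 0 10 0 0 0" --pt "0 0 25 0 0 0" --pt "0 0 50 0 0 0" --pt "0 0 80 0 0 0" --pt "0 0 110 0 0 0" --pt "0 0 140 0 0 0" --pt "0 0 160 0 0 0" --pt "0 0 160 0 0 0" --pt "0 0 160 0 0 0"

```text
time_s: 9.25
position: [0.5331, 0.1484, 0.3589]
ee_rot: [-0.001, 0.0, 1.0, -0.0]
wrist_force: [-0.2, -0.3, -3.4]
width: 0.0651
gripper_force: 50.8
```

```bash
python3 - <<'E'
from h import *
p,W=cloud("side"); cv2.imwrite("pics/s3.png",cv2.resize(p[40:280,200:520],(640,480))[...,::-1])
for r in robot.spot_in("side","new_can")[:3]: print(r)
s=robot.state();print(s["position"],s["ee_rot"],s["width"],s["wrist_force"],s["time_s"])
m=(np.hypot(W[...,0]-.534,W[...,1]-.148)<.04)&(W[...,2]>.14)&(W[...,2]<.235)
P=W[m]; print(len(P),P.min(0),P.max(0)); print(np.histogram(P[:,2],bins=np.arange(.14,.24,.005)))
E
```

```text
{'bbox': [341.5, 119.5, 38.1, 45.8], 'conf': 0.62}
[0.53261608 0.14836122 0.35749853] [-2.14063223e-03  3.93740117e-04  9.99997569e-01 -3.53146925e-04] 0.0651831981375144 [-0.14636446 -0.15385891 -3.55254751] 9.35
1029 [0.50111853 0.10824393 0.16110066] [0.56482155 0.18660963 0.23497411]
(array([  0,   0,   0,   0,  23,  58,  60,  71,  65,  54,  55,  49,  57,
        50,  48,  51, 300,  65,  23]), array([0.14 , 0.145, 0.15 , 0.155, 0.16 , 0.165, 0.17 , 0.175, 0.18 ,
       0.185, 0.19 , 0.195, 0.2  , 0.205, 0.21 , 0.215, 0.22 , 0.225,
       0.23 , 0.235]))
```

View pics/s3.png

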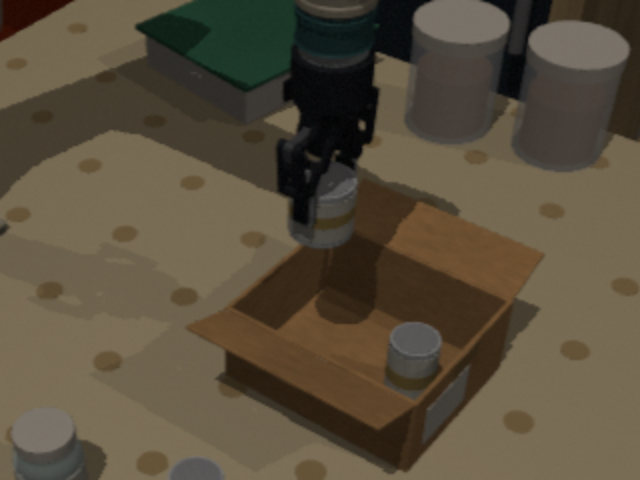

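The can hangs upright in the gripper at (325,205). The slim can is still in the carton and both flaps are still back. I'll carry it across to the counter can.

>>> step_arm --pt "0 -10 5 0 0 0" --pt "0 -35 5 0 0 0" --pt "2 -70 5 0 0 0" --pt "3 -110 5 0 0 0" --pt "4 -150 5 0 0 0" --pt "5 -190 5 0 0 0" --pt "6 -230 5 0 0 0" --pt "7 -270 5 0 0 0" --pt "8 -310 0 0 0 0" --pt "9 -350 -10 0 0 0" --pt "10 -390 -20 0 0 0" --pt "10 -425 -30 0 0 0" --pt "10 -450 -40 0 0 0" --pt "10 -464 -50 0 0 0" --pt "10 -471 -60 0 0 0" --pt "10 -471 -60 0 0 0" --pt "10 -471 -60 0 0 0" --pt "10 -471 -60 0 0 0"

```text
time_s: 11.15
position: [0.544, -0.3214, 0.3002]
ee_rot: [0.0, -0.0, 1.0, 0.0]
wrist_force: [-1.0, -0.0, -3.3]
width: 0.0648
gripper_force: 51.0
```

```bash
python3 - <<'E'
from h import *
from scipy.optimize import least_squares
p,W=cloud("side"); cv2.imwrite("pics/s4.png",cv2.resize(p[220:420,80:350],(675,500))[...,::-1])
s=robot.state();print(s["position"],s["ee_rot"],s["width"],s["wrist_force"],s["time_s"])
def fit(z0,z1,dark):
    m=(np.hypot(W[...,0]-.544,W[...,1]+.322)<.042)&(W[...,2]>z0)&(W[...,2]<z1)
    if dark: m&=p.max(-1)>80
    P=W[m]; f=lambda c:np.hypot(P[:,0]-c[0],P[:,1]-c[1])-.033
    r=least_squares(f,[.544,-.322],loss="soft_l1",f_scale=.001); print(z0,len(P),r.x,np.median(abs(r.fun)))
fit(.01,.03,0);fit(.03,.055,0)
for z in(.108,.115,.125,.135): fit(z,z+.01,1)
m=(np.hypot(W[...,0]-.544,W[...,1]+.322)<.034)
P=W[m]; print(np.histogram(P[:,2],bins=np.arange(.05,.18,.004)))
E
```

```text
[ 0.54411032 -0.32149524  0.30049027] [ 4.17869271e-04 -3.17283312e-04  9.99999848e-01 -1.71281928e-04] 0.06485134381940674 [ 0.27972865 -0.03109941 -3.86355134] 11.2
0.01 247 [ 0.54200281 -0.32348447] 0.0004936013583765053
0.03 337 [ 0.54196929 -0.32347133] 0.00048773699548022853
0.108 26 [ 0.54075872 -0.32209622] 0.0005164276203624661
0.115 44 [ 0.54131673 -0.32182317] 0.0005631105846700714
0.125 5 [ 0.54176412 -0.32197129] 0.00018560563717177903
0.135 17 [ 0.54161409 -0.32176453] 0.000497625826503284
(array([ 51,  72, 553,  75,   0,   0,   0,   0,   0,   0,   0,   0,   0,
        15,  48,  55,  59,  62,  51,  51,  57,  46,  61,  57,  55,  54,
        70,  69, 647, 109,   8,   2]), array([0.05 , 0.054, 0.058, 0.062, 0.066, 0.07 , 0.074, 0.078, 0.082,
       0.086, 0.09 , 0.094, 0.098, 0.102, 0.106, 0.11 , 0.114, 0.118,
       0.122, 0.126, 0.13 , 0.134, 0.138, 0.142, 0.146, 0.15 , 0.154,
       0.158, 0.162, 0.166, 0.17 , 0.174, 0.178]))
```

View pics/s4.png

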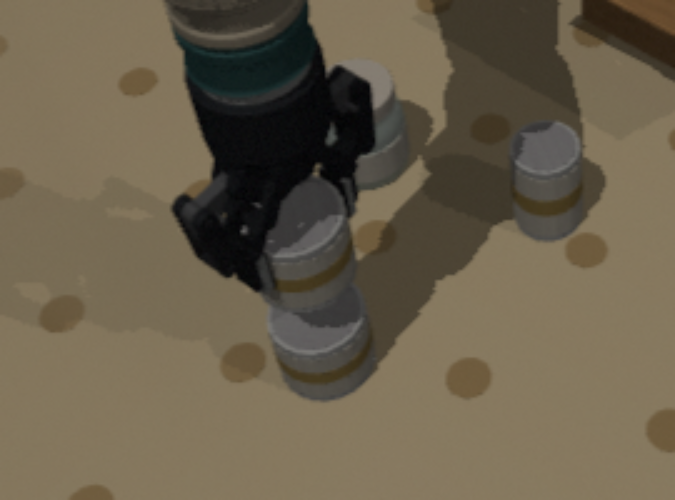

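The held can is directly above the counter can (picture 310,245 over 320,340), with an offset of about 0.7 mm in x and 1.5 mm in y to correct. I'll lower it gently.

>>> step_arm --pt "1 -1 -10 0 0 0" --pt "1 -1 -20 0 0 0" --pt "1 -1 -28 0 0 0" --pt "1 -1 -34 0 0 0" --pt "1 -1 -37 0 0 0" --pt "1 -1 -39 0 0 0" --pt "1 -1 -40 0 0 0" --pt "1 -1 -40 0 0 0" --pt "1 -1 -40 0 0 0"

```text
time_s: 12.1
position: [0.5449, -0.3237, 0.2601]
ee_rot: [0.0, 0.0, 1.0, -0.0]
wrist_force: [-0.5, -0.2, -2.3]
width: 0.0652
gripper_force: 51.0
```

```bash
python3 - <<'E'
from h import *
from scipy.optimize import least_squares
s=robot.state();print(s["position"],s["wrist_force"])
for _ in range(2):
  p,W=cloud("side")
  for z0,z1 in((.01,.05),(.07,.085)):
    m=(np.hypot(W[...,0]-.544,W[...,1]+.322)<.042)&(W[...,2]>z0)&(W[...,2]<z1)&(p.max(-1)>80)
    P=W[m]; f=lambda c:np.hypot(P[:,0]-c[0],P[:,1]-c[1])-.033
    r=least_squares(f,[.544,-.322],loss="soft_l1",f_scale=.001); print(z0,len(P),r.x)
  m=(np.hypot(W[...,0]-.544,W[...,1]+.322)<.032)&(W[...,2]>.115)&(W[...,2]<.13);print("top",np.median(W[m][:,2]),m.sum())
E
```

```text
[ 0.5448796  -0.32366347  0.26007606] [-0.54489294 -0.20429385 -2.27728548]
0.01 77 [ 0.54204877 -0.32358924]
0.07 41 [ 0.542079   -0.32442427]
top 0.12442061307861663 736
0.01 68 [ 0.54140684 -0.32360541]
0.07 40 [ 0.54355884 -0.32328244]
top 0.12451100262483228 737
```

>>> step_arm --pt "0 0 -1 0 0 0" --pt "0 0 -2 0 0 0" --pt "0 0 -2.5 0 0 0" --pt "0 0 -3 0 0 0" --pt "0 0 -3 0 0 0" --pt "0 0 -3 0 0 0"

```text
time_s: 12.8
position: [0.5448, -0.3235, 0.2567]
ee_rot: [-0.0, 0.0, 1.0, 0.0]
wrist_force: [0.1, 0.0, -4.0]
width: 0.0646
gripper_force: 51.0
```

>>> step_arm --pt "0 0 -0.5 0 0 0" --pt "0 0 -1 0 0 0" --pt "0 0 -1 0 0 0" --pt "0 0 -1 0 0 0"

```text
time_s: 13.2
position: [0.5448, -0.3235, 0.256]
ee_rot: [0.0, 0.0, 1.0, -0.0]
wrist_force: [-1.2, -0.6, -0.9]
width: 0.065
gripper_force: 51.2
```

Contact seems to be starting, with the weight coming off the wrist. I'll go down a little more.

>>> step_arm --pt "0 0 -0.5 0 0 0" --pt "0 0 -0.5 0 0 0" --pt "0 0 -0.5 0 0 0" --pt "0 0 -0.5 0 0 0"

```text
time_s: 13.6
position: [0.5448, -0.3235, 0.256]
ee_rot: [0.0, 0.0, 1.0, -0.0]
wrist_force: [-2.2, 0.7, 6.6]
width: 0.0651
gripper_force: 51.7
```

```bash
python3 - <<'E'
from h import *
for _ in range(4):
  p,W=cloud("side"); m=(np.hypot(W[...,0]-.544,W[...,1]+.322)<.032)&(W[...,2]>.112)&(W[...,2]<.13)
  s=robot.state(); print(np.median(W[m][:,2]),s["wrist_force"],s["position"])
E
```

```text
0.12028737646517462 [-2.31848512  1.43226493  6.10519064] [ 0.54479436 -0.3235239   0.25595484]
0.12038346251131915 [-2.07044092  1.19157494  6.46175631] [ 0.5447995  -0.32352372  0.25596215]
0.12036203083248515 [-3.28452771  0.938308    5.8260645 ] [ 0.54478777 -0.32353238  0.25596958]
0.12032520981436146 [-2.88118552 -0.08408753  6.06443873] [ 0.54479108 -0.32356241  0.2559705 ]
```

Seated: the top is at 0.120 m and the wrist feels about 6 N of support. I'll ease the grip, then open and retreat straight up.

>>> step_arm --pt "0 0 0 0 0 0" --pt "0 0 0 0 0 0" --force 20

```text
time_s: 14.0
position: [0.5448, -0.3235, 0.256]
ee_rot: [0.0, 0.0, 1.0, -0.0]
wrist_force: [-3.5, 1.4, 4.7]
width: 0.065
gripper_force: 51.7
```

>>> step_arm --pt "0 0 0 0 0 0" --pt "0 0 0 0 0 0" --pt "0 0 0 0 0 0" --pt "0 0 0 0 0 0" --pt "0 0 0 0 0 0" --pt "0 0 0 0 0 0" --jaw -1

```text
time_s: 14.6
position: [0.5448, -0.3235, 0.2551]
ee_rot: [0.0, 0.0, 1.0, -0.0]
wrist_force: [0.2, 0.6, -1.7]
width: 0.0854
gripper_force: 0.0
```

>>> step_arm --pt "0 0 5 0 0 0" --pt "0 0 15 0 0 0" --pt "0 0 35 0 0 0" --pt "0 0 65 0 0 0" --pt "0 0 100 0 0 0" --pt "0 0 140 0 0 0" --pt "-20 40 150 0 0 0" --pt "-40 80 150 0 0 0" --pt "-60 120 150 0 0 0" --pt "-80 160 150 0 0 0" --pt "-80 160 150 0 0 0"

```text
time_s: 15.7
position: [0.4617, -0.1595, 0.4057]
ee_rot: [-0.001, -0.001, 1.0, 0.001]
wrist_force: [0.0, -0.8, -0.3]
width: 0.0856
gripper_force: 0.0
```

```bash
python3 - <<'E'
from h import *
from scipy.optimize import least_squares
p,W=cloud("side"); cv2.imwrite("pics/s5.png",p[...,::-1])
for z0,z1 in((.01,.05),(.065,.11)):
    m=(np.hypot(W[...,0]-.544,W[...,1]+.322)<.042)&(W[...,2]>z0)&(W[...,2]<z1)
    P=W[m]; f=lambda c:np.hypot(P[:,0]-c[0],P[:,1]-c[1])-.033
    r=least_squares(f,[.544,-.322],loss="soft_l1",f_scale=.001); print(z0,len(P),r.x)
p,W=cloud("top")
m=(np.hypot(W[...,0]-.544,W[...,1]+.322)<.05)&(W[...,2]>.11);P=W[m];q=P-P.mean(0)
print(len(P),P.mean(0),np.linalg.svd(q,full_matrices=False)[2][2])
print(robot.state())
E
```

```text
0.01 517 [ 0.54211818 -0.3234963 ]
0.065 651 [ 0.54207983 -0.32414649]<stdin>:9: RuntimeWarning: Mean of empty slice.
  ret = um.true_divide(
<stdin>:10: RuntimeWarning: Mean of empty slice.
Traceback (most recent call last):
IndexError: index 2 is out of bounds for axis 0 with size 0
```

View pics/s5.png

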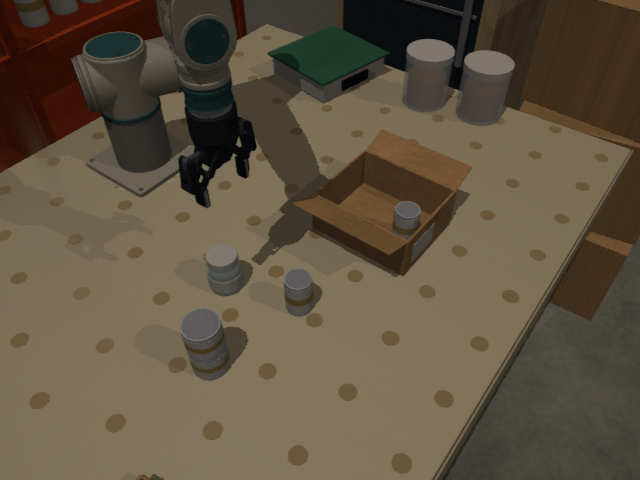

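The cans are stacked squarely at (207,345), within about 1 mm by the fit. The flaps are back, the slim can is still in the carton (407,220), and the jar and counter slim can have not moved. The gripper is clear.

```bash
python3 -c "
from station import robot
print(robot.sign_off())"
```

```text
the job is handed in; nothing more can be done
None
```

The job is handed in: both flaps are folded back to about 2.8 rad, and the wide can from the carton sits on its match on the counter, centred to within about 1 mm; the slim can, jar and counter slim can looked undisturbed in the last picture.

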